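# Tuck the shelf guard strip under the drip liner's lap and hold it pressed flat

## Robot

A 6-joint arm with a two-finger parallel gripper is mounted at the origin on the work surface. World frame = base frame: x ahead of the robot, y to its left, z up, the work surface at z = 0. Lengths are in mm, angles in rad, forces in N, time in s.
With the tool pointing down it reaches from about 350 to 875 mm from the base axis. Payload 4.2 kg.
Tool frame: the origin (TCP) lies on the centre line of the jaws, within the pads' length; the fingertips stand 8 mm ahead of it and the grasp point (between the pads) lies 11 mm behind it; z points along the fingers, y is the line along which they close (so a half turn about z gives the same grasp; the last joint's range is limited). The gripper opens to 85 mm and grips with 20 to 120 N. Pads are 22 mm wide; open, the fingers measure 114 mm over their backs; the gripper's body (76 mm by 85 mm) begins 54 mm behind the grasp point. The pads swing forward as they close: fully open they stand 13 mm farther back than shut.
Start: joints at [1.421, 0.385, 0.008, 0, -1.194, -0.259], TCP at [248.409, 573.491, 239.312] pointing down, gripper open.
Joint ranges: [-3.14, 3.14], [-1.21, 2.06], [-1.07, 1.41], [-3.16, 2.05], [-2.99, -0.16], [-3.1, 3.1]. Speed limits (rad/s): [2.79, 2.79, 3.14, 3.14, 3.14, 3.14].

## Interface

Orientations are given as a rotation vector (axis times angle).
In Python, from bench import robot, cams gives the robot as it stands.
- The arm moves only by the tool arm_command, never from a script. Its argument "increments" is a list of rows, each an object with "dp": the shift along the tool's x, y, z in units of 25 mm (1.0 is 25 mm), a list of three; "rot": the turn, a rotation vector about the tool's x, y, z in units of 6 degrees (1.0 is 6 degrees), a list of three. In form: [{"dp": [x, y, z], "rot": [wx, wy, wz]}, ...]. A call has 1 to 12 rows; each row shifts and turns the commanded pose from where the row before left it, along the tool's axes as they then stand; what a row does not reach is not made up. A row lasts 1/12 s, in which the tool goes at most 41.7 mm and 7.16 degrees, less where a joint would pass 70% of its speed; a pose out of reach is approached as far as the arm can. A call is refused whole if a number of a shift passes 1 or a number of a turn 1, either way. A call with a gripper value outside its range is refused whole. "jaw" is the gripper's target within -1 to 1 (shut at 1, half-way at 0, fully open at -1), set as the call begins (left out, the last holds). The fingers move at their own pace and stop on an object; the grip force is fixed at half the most. Time passes only in rows, so rows that do not move let the fingers close. It gives the time, the measured TCP pose, the force, the opening and the grip force at its end, in the units of the state.
- robot.get_obs(): the state, without advancing time (a new reading comes with each control period).
- cams.get_image(name): name is "scene" or "top" or "wrist"; returns the picture (384x512x3 uint8, red, green, blue); there is no depth.
- cams.calibration(name): a dict with "fovy" (degrees; the focal length in pixels is half the picture's height over the tangent of half this angle, whatever the lens; pixels are square), "cx", "cy" (the principal point, pixels), "dist_coeffs" ([k1, k2, p1, p2, k3] as OpenCV has them; the pictures are not rectified), "R" (3x3) and "t" (3): a world point X has camera coordinates R X + t. Camera axes: x right, y down, z forward; pixel columns grow to the right and rows downward; lengths in mm; the calibration is good to about 2 mm. A picture is of the moment at which its call begins: read the wrist's pose just before it. calibration takes no time and is no camera call; for the wrist camera it gives the pose at the moment of the call.
- robot.sign_off(): hands the job in; it is judged then, once.
The state is a dict: "t": time; "joints": joint angles; "qd": joint speeds; "effort": joint torques, N m; "position": TCP position; "eef_rot": TCP orientation; "contact_force": force on the tool from outside, world axes, zero at the start; "moment": the same for the moment, N m; "grip_width": finger opening in mm; "finger_force": force on a finger pad.
Only numpy, scipy, OpenCV 4.12 (cv2) and the standard library are available. Lean on these libraries where they do the work, as an engineer would, in place of code of your own. Each camera call takes 0.05 s, during which the arm holds its last target. There are 200 camera calls.

## Task

Fit the dark aluminium guard strip to the front of the blue drip liner on the cupboard shelf: keeping its foot level and low over the shelf, slide the foot in under the liner's raised front lap, without lifting the liner, until the strip's upstand is right up against the lap's front edge and the ends of the strip are level with the sides of the liner. The tape under the foot needs pressure to take, so finish still holding the strip and pressing it down flat on the shelf, firmly but only as hard as a hand would; do not let go. Leave the bottle, the egg carton and the bowl where they stand.

Things in the scene. Friction and masses are not known exactly. Their poses are not given: they have to be found in the camera images.
- shelf: white enamelled steel shelf, level, 460 mm deep (x), 1200 mm wide (y), fixed. Origin: middle of its top face, 80 mm above the work surface; x points away from the robot. Front edge at x = -230 mm, folded 36 mm down; back edge turned up 22 mm. An aluminium baking tray (316 x 216 x 24 mm) lies on its left end, from y = +365 mm outwards.
- liner: drip liner: stiff ribbed blue plastic sheet 200 mm wide (y), 238 mm deep (x), lying on the shelf, taped down along its back edge. Its front 45 mm is stepped up into a full-width lap: underside 7 mm, top 10 mm above the shelf, open at front and sides, 44 mm deep to the step. Origin: on the shelf, straight below the middle of the lap's front edge; x points in under the lap, square to its edge; z up.
- liner_sheet (a joint): how far the liner is lifted: the sheet swings up about its taped back edge, 220 mm behind the lap's front edge (rad; 0 = lying down, grows as it lifts; 0.01 rad lifts the lap's edge by 2.2 mm). Only its weight (about 200 g) holds it down.
- lap_edge (a point): middle of the lap's front edge, at its upper corner, 10 mm above the shelf; it moves with the sheet.
- strip: guard strip: dark grey anodised aluminium angle, 200 mm long (y), about 160 g, loose, starts standing on its foot on the shelf. Upstand 9 mm thick (x -4.5 to +4.5 mm), 45 mm high. Foot 3 mm thick, out to x = +36.5 mm (32 mm beyond the upstand's inner face). Origin: on the underside, mid-length, below the middle of the upstand; x points from the upstand to the foot's free edge, z up.
- strip_grip (a point): on the strip, middle of the upstand's length and thickness, 32 mm above the strip's underside: a good place to hold it from above, across the 9 mm thickness; held there with the fingertips 16 mm or more above the shelf, they clear the top of the lap.
- strip_nose (a point): middle of the free edge of the strip's foot, on its underside (36.5 mm from the strip's origin along its x).
- bottle: bystander: empty amber glass syrup bottle with a white twist cap, 62 mm across, 175 mm high, standing; origin: centre of its underside.
- carton: bystander: clear plastic egg carton, empty, 105 x 150 mm (x, y), 66 mm high; origin: centre of its underside.
- bowl: bystander: green ceramic bowl holding bottle caps, 124 mm across the rim, 55 mm high; origin: centre of its underside.
- clamp: spring clamp with orange pads, fixed on the shelf's front edge to the right of the liner, 22 mm wide; rises 16 mm above the shelf and sticks out 95 mm in front of it; origin: on the shelf's top face at its front edge, in the clamp's middle.
Mind the look-alikes: they are no part of the job. Leave any pink look-alike of the strip alone.

How it is judged:
By the outcome, as a careful person would: the job done as asked, in the order asked, and still so for the second after the job is handed in, while the arm keeps its last pose, push and grip.
It also fails if it takes over 48 s, if anything falls off the work surface, if the arm or the gripper's body presses on something with over 40 N, if the wrist force passes 120 N, or if a joint passes its speed limit or range.

## Working session

There is one attempt and no reset: what is moved stays moved. The work goes in short steps, Python scripts to look and compute and a tool call to move; the robot and the scene stay as the last step left them, time stands still between calls to the robot, and variables do not carry over. Pictures are saved under pics/ and viewed, at most 10 in all, crops included, and the job is handed in when it is done.

Besides the shell and the picture viewer there is one more tool, called after "Emit:" as a command line: name --argument value ..., lists and objects as JSON in quotes. arm_command: Moves the arm, as the interface text tells. Its arguments: {"type":"object","properties":{"increments":{"type":"array","items":{"type":"object","properties":{"dp":{"type":"array","items":{"type":"number"}},"rot":{"type":"array","items":{"type":"number"}}}}},"jaw":{"type":"number"}},"required":["increments"]}

```bash
mkdir -p pics
cat > h.py <<'E'
import numpy as np, cv2
from bench import robot, cams
def cal(n):
    c=cams.calibration(n); f=192/np.tan(np.radians(c['fovy'])/2)
    K=np.array([[f,0,c['cx']],[0,f,c['cy']],[0,0,1]]); return K,np.array(c['dist_coeffs'],float),np.array(c['R']),np.array(c['t'])
def back(c,px,z):
    K,d,R,t=c; p=cv2.undistortPoints(np.array(px,float).reshape(-1,1,2),K,d).reshape(-1,2)
    r=np.c_[p,np.ones(len(p))]@R; o=-R.T@t; z=np.broadcast_to(z,len(p))
    return o+r*((z-o[2])/r[:,2])[:,None]
def proj(c,X):
    K,d,R,t=c; return cv2.projectPoints(np.array(X,float).reshape(-1,1,3),cv2.Rodrigues(R)[0],t,K,d)[0].reshape(-1,2)
def save(n,name,crop=None,s=1):
    im=cams.get_image(n)
    np.save('pics/%s.npy'%name,im)
    if crop: im=im[crop[1]:crop[3],crop[0]:crop[2]]
    cv2.imwrite('pics/%s.png'%name,cv2.resize(im[:,:,::-1],None,fx=s,fy=s,interpolation=cv2.INTER_CUBIC)); return im
E
python3 - <<'E'
from h import *
print(robot.get_obs())
a=save('scene','scene0');b=save('top','top0');
cv2.imwrite('pics/two.png',cv2.resize(np.vstack([a,b])[:,:,::-1],(400*1,600)))
for n in('scene','top'):
    K,d,R,t=cal(n);print(n,K[0,0],d,-R.T@t,R)
E
```

```text
{'t': 0.0, 'joints': array([ 1.42056629e+00,  3.85569831e-01,  6.61146385e-03, -5.26979811e-04,
       -1.19401212e+00, -2.58568531e-01]), 'qd': array([-6.73259026e-04,  9.36119558e-04,  1.42604917e-03,  8.86870045e-05,
        1.72268017e-03, -8.25010728e-04]), 'effort': array([-3.10170662e-04, -3.92297244e+01,  1.88399220e+01,  4.18604851e+00,
       -4.63473931e-03,  7.07618412e-06]), 'position': array([248.20748619, 572.9695847 , 238.20379025]), 'eef_rot': array([ 3.07398065e+00, -6.37530060e-01, -5.82937115e-04]), 'contact_force': array([ 0.1663188 , -0.29717723,  0.16986863]), 'moment': array([-0.05781746, -0.01012098,  0.01051071]), 'finger_force': 0.0, 'grip_width': 85.6687015019678}
scene 356.6454850314672 [-0.02204406  0.          0.          0.          0.        ] [1141.52887792 -338.0304442   730.26200249] [[ 0.34834288  0.93734307 -0.00672344]
 [ 0.64050376 -0.24325389 -0.72841093]
 [-0.68440644  0.24943037 -0.68510752]]
top 350.90266952304444 [-0.1014502  0.         0.         0.         0.       ] [ 251.13642506  -86.48236378 1211.36376254] [[-0.00344102 -0.99999175  0.00215839]
 [-0.97714967  0.00290369 -0.21253259]
 [ 0.21252457 -0.0028404  -0.9771516 ]]
```

View pics/top0.png

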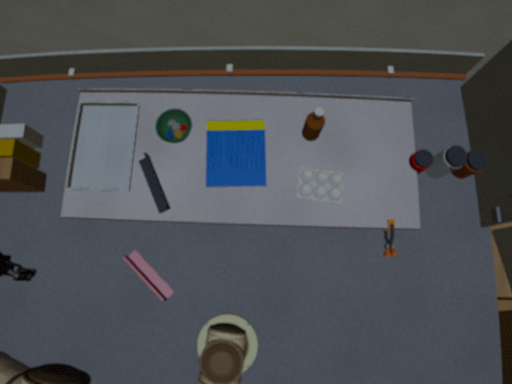

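View pics/scene0.png

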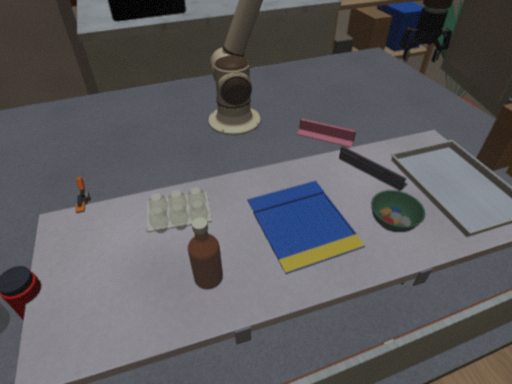

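The top view shows the dark strip from (147,154) to (165,211), the liner at (236,155) with its lap edge near row 186, the clamp at (389,238), and the bottle, carton and bowl. Things that could be taken for the strip: the dark strip at (155,183), the pink one at (149,275), and the tray rim at (135,145). The description fits the dark one, so I'll check it in a close crop.

Run:
```python
from h import *
a=np.load('pics/top0.npy')[140:225,120:280];b=np.load('pics/scene0.npy')[140:250,240:420]
A=cv2.resize(a,(560,297),interpolation=2);B=cv2.resize(b,(486,297),interpolation=2);B=cv2.copyMakeBorder(B,0,0,0,74,0)
cv2.imwrite('pics/crop1.png',cv2.convertScaleAbs(np.vstack([A,B])[:,:,::-1],alpha=1.6))
c=cal('top');im=np.load('pics/top0.npy').astype(int)
blue=((im[:,:,2]-im[:,:,0])>50).astype(np.uint8);blue[:115]=0;blue[200:]=0;blue[:,:200]=0;blue[:,275:]=0
cs=max(cv2.findContours(blue,0,1)[0],key=cv2.contourArea);r=cv2.minAreaRect(cs);bx=cv2.boxPoints(r);print(bx,back(c,bx,90))
dk=(im.sum(2)<200).astype(np.uint8);dk[:145]=0;dk[216:]=0;dk[:,:138]=0;dk[:,175:]=0
cs=max(cv2.findContours(dk,0,1)[0],key=cv2.contourArea);r=cv2.minAreaRect(cs);bx=cv2.boxPoints(r);print(bx,back(c,bx,125),back(c,bx,83))
print('front edge',back(c,[(62,217),(418,229)],80),'back',back(c,[(80,92),(411,99)],102))
print('clamp',back(c,[(389,222),(389,256)],90))
```

```text
[[206. 130.]
 [265. 130.]
 [265. 186.]
 [206. 186.]] [[ 709.14039512   75.93855473   90.        ]
 [ 708.20121863 -125.55258268   90.        ]
 [ 512.06962802 -123.54782614   90.        ]
 [ 512.67155973   70.29186003   90.        ]]
[[136.89655 156.2414 ]
 [147.06897 152.17242]
 [169.55173 208.3793 ]
 [159.3793  212.44827]] [[605.53694721 296.23309592 125.        ]
 [619.20766649 263.15015617 125.        ]
 [432.47867995 179.0484944  125.        ]
 [419.50633839 210.89651484 125.        ]] [[619.23845534 311.02929022  83.        ]
 [633.43769944 276.66732817  83.        ]
 [439.48956798 189.31420505  83.        ]
 [426.01570165 222.39350446  83.        ]]
front edge [[ 410.25533425  556.7942087    80.        ]
 [ 367.4012333  -629.09575951   80.        ]] back [[ 857.2923828   534.39949082  102.        ]
 [ 824.72438036 -644.56588907  102.        ]]
clamp [[ 390.54603845 -527.60816212   90.        ]
 [ 280.88452764 -519.41803093   90.        ]]
```

View pics/crop1.png

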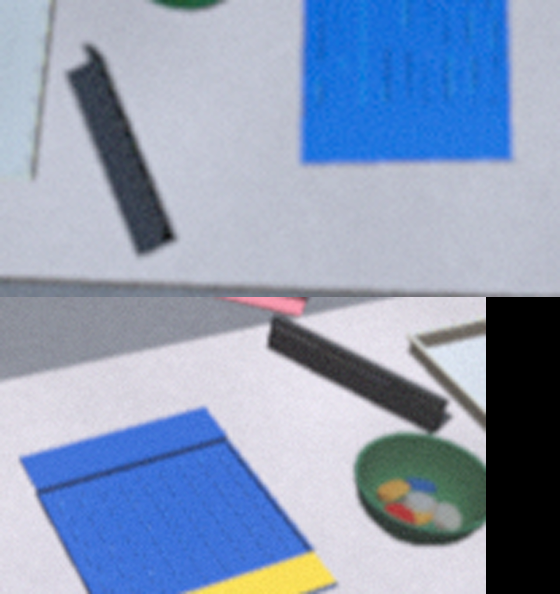

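The crop shows the dark L-shaped angle in both views. The foot side is unclear, so I'll fit silhouettes of the known shape.

```bash
cat >> h.py <<'E'
from scipy.optimize import minimize
S=16
def box(x0,x1,y0,y1,z0,z1): return np.array([[x,y,z] for x in(x0,x1) for y in(y0,y1) for z in(z0,z1)],float)
def pose(P,x,y,a,z=80): 
    c,s=np.cos(a),np.sin(a); return P@np.array([[c,s,0],[-s,c,0],[0,0,1]])+[x,y,z]
STRIP=[box(-4.5,4.5,-100,100,0,45),box(-4.5,36.5,-100,100,0,3)]
def render(c,parts,p,shape,k=4,z=80):
    m=np.zeros((shape[0]*k,shape[1]*k),np.uint8)
    for b in parts:
        q=proj(c,pose(b,*p,z)); h=cv2.convexHull(((q+.5)*k*S-S/2).astype(np.int32)); cv2.fillConvexPoly(m,h,255,shift=4)
    return cv2.resize(m,(shape[1],shape[0]),interpolation=cv2.INTER_AREA)/255.
def fit(views,parts,p0,z=80):
    def cost(p): return sum(np.abs(render(c,parts,p,m.shape,z=z)-m).sum() for c,m in views)
    s=np.array([[0,0,0],[12,0,0],[0,12,0],[0,0,.12]])+np.array(p0)
    r=minimize(cost,p0,method='Nelder-Mead',options=dict(initial_simplex=s,xatol=.01,fatol=.01,maxiter=500)); return r.x,r.fun
E
python3 - <<'E'
from h import *
T=np.load('pics/top0.npy').astype(int);Sc=np.load('pics/scene0.npy').astype(int)
def soft(im,bx,lo,hi):
    m=np.zeros(im.shape[:2]); x0,y0,x1,y1=bx; g=im[y0:y1,x0:x1].sum(2)/3
    m[y0:y1,x0:x1]=np.clip((hi-g)/(hi-lo),0,1); return m
print(T[183,156],T[183,190],Sc[166,370],Sc[190,330])
mt=soft(T,(138,147,174,215),T[183,156].mean(),T[183,190].mean())
ms=soft(Sc,(333,146,408,190),Sc[168,370].mean(),Sc[190,330].mean())
mt[mt<.3]=0; ms[ms<.4]=0
ct,cs=cal('top'),cal('scene'); a=np.arctan2(-22.5,56.2)
for n,V in(('both',[(ct,mt),(cs,ms)]),('top',[(ct,mt)]),('scene',[(cs,ms)])):
  for yaw in(-1.17,1.97,):
    for da in (0,):
      pass
  base=np.arctan2(605.5-419.5,296-211) # world dir of length: (dx,dy)=(186,85)
  th=np.arctan2(85,186)
  for yaw in(th-np.pi/2,th+np.pi/2):
    print(n,fit(V,STRIP,[519,238,yaw]))
# liner: blue+yellow
for n,im,c,bx in(('top',T,ct,(200,112,275,195)),('scene',Sc,cs,(240,178,365,270))):
    m=np.zeros(im.shape[:2]);x0,y0,x1,y1=bx;q=im[y0:y1,x0:x1]
    m[y0:y1,x0:x1]=(q.max(2)-q.min(2)>60)
    L=[box(0,45,-100,100,7,10),box(44,238,-100,100,0,3)]
    print('liner',n,fit([(c,m)],L,[513,-26,0.]))
E
```

```text
[37 40 46] [121 122 130] [39 39 43] [135 133 140]
both (array([514.13917787, 254.72374745,  -1.09364331]), np.float64(1049.9595534673933))
both (array([528.070338  , 230.38470155,   1.99696987]), np.float64(429.3456848963227))
top (array([518.23828665, 258.19526829,  -1.10645232]), np.float64(235.00329411764707))
top (array([529.25189805, 231.82780969,   1.9986756 ]), np.float64(87.99372549019608))
scene (array([511.40589221, 247.76528812,  -1.0437973 ]), np.float64(784.7753680385892))
scene (array([527.97962207, 226.71480121,   1.95187721]), np.float64(321.9484307461003))
liner top (array([ 5.13127779e+02, -2.73787795e+01,  1.58600696e-02]), np.float64(245.18823529411765))
liner scene (array([ 5.07978051e+02, -2.94027498e+01,  8.28933344e-03]), np.float64(569.2235294117647))
```

Fit result: the strip is near (529,231) with yaw about 1.998, foot pointing to +y, and the top fit backs this clearly. The liner lap is near (513,-27) with yaw about 0.012. I'll move above the strip.

Emit:
arm_command --increments '[{"dp": [0.5,0.25,0],"rot": [0,0,0]},{"dp": [1,0.5,0],"rot": [0,0,0]},{"dp": [1,0.5,0],"rot": [0,0,0]},{"dp": [1,0.5,0],"rot": [0,0,0]},{"dp": [1,0.5,0],"rot": [0,0,0]},{"dp": [1,0.5,0],"rot": [0,0,0]},{"dp": [1,0.5,0],"rot": [0,0,0]},{"dp": [1,0.5,0],"rot": [0,0,0]},{"dp": [1,0.5,0],"rot": [0,0,0]},{"dp": [1,0.5,0],"rot": [0,0,0]},{"dp": [1,0.5,0],"rot": [0,0,0]},{"dp": [1,0.5,0],"rot": [0,0,0]}]' --jaw -1

```text
t: 1.1
position: [455.6, 325.4, 239.1]
eef_rot: [3.076, -0.638, -0.001]
contact_force: [-0.3, 0.4, -0.1]
grip_width: 85.8
finger_force: 0.0
```

Emit:
arm_command --increments '[{"dp": [1,0.5,0],"rot": [0,0,0]},{"dp": [1,0.5,0],"rot": [0,0,0]},{"dp": [1,0.5,0],"rot": [0,0,0]},{"dp": [1,0.5,0],"rot": [0,0,0]},{"dp": [0,0,0],"rot": [0,0,-1]},{"dp": [0,0,0],"rot": [0,0,-1]},{"dp": [0,0,0],"rot": [0,0,-1]},{"dp": [0,0,0],"rot": [0,0,-1]},{"dp": [0,0,0],"rot": [0,0,-1]},{"dp": [0,0,0],"rot": [0,0,-1]},{"dp": [0,0,0],"rot": [0,0,-1]},{"dp": [0,0,0],"rot": [0,0,-1]}]'

```text
t: 2.1
position: [526.7, 240.9, 239.0]
eef_rot: [3.068, 0.676, -0.001]
contact_force: [0.2, 0.3, -0.1]
grip_width: 85.1
finger_force: 0.0
```

Emit:
arm_command --increments '[{"dp": [0,0,0],"rot": [0,0,0]},{"dp": [0,0,0],"rot": [0,0,0]}]'

```text
t: 2.27
position: [526.8, 241.1, 239.1]
eef_rot: [3.07, 0.664, -0.001]
contact_force: [0.3, 0.1, 0.5]
grip_width: 85.3
finger_force: 0.0
```

Run:
```python
from h import *
from scipy.spatial.transform import Rotation as R
o=robot.get_obs();print(o['t'],o['position'],o['eef_rot'],o['joints'])
print(R.from_rotvec(o['eef_rot']).as_matrix())
c=cal('wrist');np.savez('pics/w1c.npz',*c);save('wrist','w1')
print(-c[2].T@c[3]-o['position'],c[2], proj(c,pose(STRIP[1],529,231,1.998)))
```

```text
2.2667 [526.77479846 241.10789407 239.0891102 ] [ 3.07042355e+00  6.63954752e-01 -9.39179820e-04] [ 7.08646484e-01  3.07715125e-01 -1.07528182e-01 -1.16949158e-04
 -1.15617490e+00  1.28812309e+00]
[[ 9.10656321e-01  4.13164339e-01 -5.41815572e-04]
 [ 4.13164218e-01 -9.10656480e-01 -3.23449994e-04]
 [-6.27045864e-04  7.06929745e-05 -9.99999801e-01]]
[ 74.2140983   34.08290009 134.29934192] [[ 0.41318953 -0.91064434 -0.00114333]
 [-0.86348621 -0.3921905   0.31714061]
 [-0.2892507  -0.13005193 -0.94837784]] [[274.73469805  66.37214112]
 [274.92661022  66.15215291]
 [271.47570231 280.05919013]
 [271.60325202 281.70251261]
 [224.49966163  66.44539428]
 [224.16288971  66.22625848]
 [230.69457742 280.07718795]
 [230.47476848 281.72033599]]
```

View pics/w1.png

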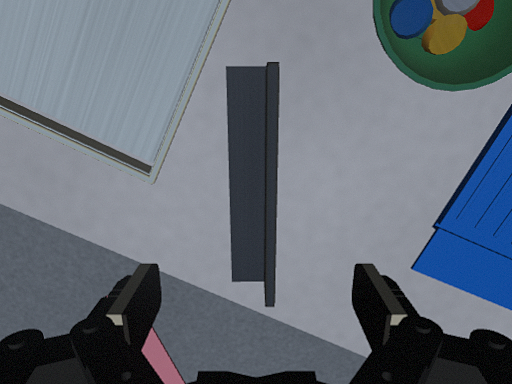

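The wrist view confirms it: the upstand is at columns 265-279, the foot is to its left (cols 227-265, world +y), and the strip runs over rows 62-306. The liner lap corner is at (412,267). I'll refine with a silhouette fit.

Run:
```python
from h import *
c=[np.load('pics/w1c.npz')[k] for k in('arr_0','arr_1','arr_2','arr_3')]
im=np.load('pics/w1.npy').astype(float).mean(2)
m=np.zeros(im.shape);m[50:320,205:300]=np.clip((105-im[50:320,205:300])/40,0,1);
print(im[170,[215,240,250,270,290]])
for b in (1.998,):
  print(fit([(c,m)],STRIP,[529,231,b]))
print('lap front-left corner top',back(c,[(412,267)],90))
```

```text
[151.66666667  54.          53.66666667  53.66666667 152.33333333]
(array([529.5822891 , 230.48861434,   1.99927514]), np.float64(555.5132352941177))
lap front-left corner top [[513.95402538  72.1279177   90.        ]]
```

Emit:
arm_command --increments '[{"dp": [-0.07,0.43,0.32],"rot": [0,0,0]},{"dp": [0,0,1],"rot": [0,0,0]},{"dp": [0,0,1],"rot": [0,0,0]},{"dp": [0,0,1],"rot": [0,0,0]},{"dp": [0,0,1],"rot": [0,0,0]},{"dp": [0,0,0.6],"rot": [0,0,0]},{"dp": [0,0,0.4],"rot": [0,0,0]},{"dp": [0,0,0],"rot": [0,0,0]}]'

```text
t: 2.98
position: [528.6, 229.6, 103.6]
eef_rot: [3.068, 0.666, -0.008]
contact_force: [0.1, 0.5, -0.2]
grip_width: 85.0
finger_force: 0.0
```

Emit:
arm_command --increments '[{"dp": [0,0,0],"rot": [0,0,0]},{"dp": [0,0,0],"rot": [0,0,0]},{"dp": [0,0,0],"rot": [0,0,0]},{"dp": [0,0,0],"rot": [0,0,0]},{"dp": [0,0,0],"rot": [0,0,0]},{"dp": [0,0,0],"rot": [0,0,0]},{"dp": [0,0,0],"rot": [0,0,0]},{"dp": [0,0,0],"rot": [0,0,0]},{"dp": [0,0,0],"rot": [0,0,0]},{"dp": [0,0,0],"rot": [0,0,0]},{"dp": [0,0,0],"rot": [0,0,0]},{"dp": [0,0,0],"rot": [0,0,0]}]' --jaw 1

```text
t: 3.98
position: [530.2, 231.4, 107.0]
eef_rot: [-3.069, -0.669, -0.002]
contact_force: [-1.7, 0.6, 4.9]
grip_width: 8.1
finger_force: 61.0
```

Emit:
arm_command --increments '[{"dp": [0,0,-0.2],"rot": [0,0,0]},{"dp": [0,0,-0.4],"rot": [0,0,0]},{"dp": [0,0,-0.5],"rot": [0,0,0]},{"dp": [0,0,-0.5],"rot": [0,0,0]},{"dp": [0,0,0],"rot": [0,0,0]},{"dp": [0,0,0],"rot": [0,0,0]}]'

```text
t: 4.48
position: [529.9, 231.3, 146.8]
eef_rot: [-3.069, -0.668, -0.001]
contact_force: [-1.2, 0.3, -1.8]
grip_width: 7.7
finger_force: 60.1
```

Emit:
arm_command --increments '[{"dp": [-0.3,0.3,0],"rot": [0,0,0]},{"dp": [-0.6,0.6,0],"rot": [0,0,0]},{"dp": [-0.75,0.8,0],"rot": [0,0,0]},{"dp": [-0.75,0.8,0],"rot": [0,0,0]},{"dp": [-0.75,0.8,0],"rot": [0,0,0]},{"dp": [-0.75,0.8,0],"rot": [0,0,0]},{"dp": [-0.75,0.8,0],"rot": [0,0,0]},{"dp": [-0.75,0.8,0],"rot": [0,0,0]},{"dp": [-0.75,0.8,0],"rot": [0,0,0]},{"dp": [-0.75,0.8,0],"rot": [0,0,0]},{"dp": [-0.4,0.4,0],"rot": [0,0,0]},{"dp": [-0.2,0.2,0],"rot": [0,0,0]}]'

```text
t: 5.48
position: [439.0, -28.6, 145.4]
eef_rot: [-3.07, -0.665, 0.005]
contact_force: [0.8, 0.2, -1.6]
grip_width: 7.9
finger_force: 60.1
```

Emit:
arm_command --increments '[{"dp": [0,0,0],"rot": [0,0,0.5]},{"dp": [0,0,0],"rot": [0,0,1]},{"dp": [0,0,0],"rot": [0,0,1]},{"dp": [0,0,0],"rot": [0,0,1]},{"dp": [0,0,0],"rot": [0,0,1]},{"dp": [0,0,0],"rot": [0,0,1]},{"dp": [0,0,0],"rot": [0,0,1]},{"dp": [0,0,0],"rot": [0,0,1]},{"dp": [0,0,0],"rot": [0,0,1]},{"dp": [0,0,0],"rot": [0,0,1]}]'

```text
t: 6.32
position: [441.0, -26.4, 145.7]
eef_rot: [3.014, -0.884, -0.002]
contact_force: [-0.8, 0.5, -1.4]
grip_width: 7.8
finger_force: 60.1
```

Emit:
arm_command --increments '[{"dp": [0,0,0],"rot": [0,0,1]},{"dp": [0,0,0],"rot": [0,0,1]},{"dp": [0,0,0],"rot": [0,0,1]},{"dp": [0,0,0],"rot": [0,0,1]},{"dp": [0,0,0],"rot": [0,0,1]},{"dp": [0,0,0],"rot": [0,0,1]},{"dp": [0,0,0],"rot": [0,0,1]},{"dp": [0,0,0],"rot": [0,0,1]},{"dp": [0,0,0],"rot": [0,0,1]},{"dp": [0,0,0],"rot": [0,0,0.5]},{"dp": [0,0,0],"rot": [0,0,0]},{"dp": [0,0,0],"rot": [0,0,0]}]'

```text
t: 7.32
position: [441.1, -26.4, 145.9]
eef_rot: [2.234, -2.208, -0.001]
contact_force: [-1.1, -0.6, -1.5]
grip_width: 7.6
finger_force: 60.1
```

Run:
```python
from h import *
from scipy.spatial.transform import Rotation as R
o=robot.get_obs();print(o['t'],o['position'],o['contact_force'],o['moment'],o['joints'])
print(R.from_rotvec(o['eef_rot']).as_matrix())
c=cal('wrist');np.savez('pics/w2c.npz',*c);save('wrist','w2')
save('top','top2');save('scene','scene2')
```

```text
7.3167 [441.13074512 -26.37330587 145.87722623] [-1.14362425 -0.5573211  -1.46743372] [ 0.00038777 -0.04220472 -0.02789146] [ 3.10175875e-01  1.74437981e-01 -5.55696039e-01 -1.87940888e-04
 -8.41586533e-01 -2.98277529e-01]
[[ 1.17728518e-02 -9.99930272e-01 -9.22889997e-04]
 [-9.99930688e-01 -1.17727195e-02 -1.48635295e-04]
 [ 1.37760005e-04  9.24575891e-04 -9.99999563e-01]]
```

View pics/w2.png

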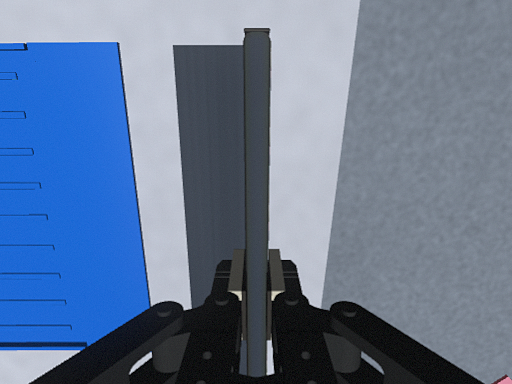

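The wrist view shows the strip gripped. Its -y end is at row 44, with the foot's free edge from (174,45) to (190,305). The lap's front edge runs from (119,42) to (150,305), the liner's -y side is at row 42 and its +y side near row 347. I'll measure all of these to subpixel.

```bash
cat >> h.py <<'E'
def edge(g,axis,fixed,lo,hi):
    """subpixel strongest gradient along line; axis 0: scan columns at row fixed"""
    v=(g[fixed,lo:hi] if axis==0 else g[lo:hi,fixed]).astype(float); d=np.abs(np.diff(cv2.GaussianBlur(v.reshape(1,-1),(0,0),1).ravel()))
    i=int(d.argmax()); s=slice(max(i-3,0),i+4); return lo+.5+(d[s]*np.arange(len(d))[s]).sum()/d[s].sum()
def line(P):  # fit, returns mean & dir
    m=P.mean(0); u=np.linalg.svd(P-m)[2][0]; r=(P-m)@np.linalg.svd(P-m)[2][1]; return m,u,np.abs(r).max()
def ld(n): 
    z=np.load('pics/%sc.npz'%n); return [z['arr_%d'%i] for i in range(4)],np.load('pics/%s.npy'%n)
E
python3 - <<'E'
from h import *
c,im=ld('w2'); g=im.astype(float); sat=g.max(2)-g.min(2); gray=g.mean(2)
F=back(c,[(edge(sat,0,r,100,168),r) for r in range(60,290,10)],90)[:,:2]
A=back(c,[(k,edge(sat,1,k,32,55)) for k in range(45,112,6)],90)[:,:2]
B=back(c,[(k,edge(sat,1,k,335,360)) for k in range(5,80,6)],90)[:,:2]
for n,P in(('front',F),('right -y',A),('left +y',B)): print(n,line(P),P[0],P[-1])
for z in(119,122):
  E=back(c,[(k,edge(gray,1,k,36,55)) for k in range(182,238,6)],z)[:,:2]; N=back(c,[(edge(gray,0,r,160,205),r) for r in range(60,290,10)],z)[:,:2]
  print(z,'end',line(E),'nose',line(N),N[0],N[-1])
T=back(c,[(k,edge(gray,1,k,20,37)) for k in range(247,268,3)],164)[:,:2]; U=back(c,[(edge(gray,0,r,260,285),r) for r in range(50,230,10)],164)[:,:2]
print('top end',line(T),'outer',line(U),U[0],U[-1])
E
```

```text
front (array([513.36687097, -58.17885242]), array([ 0.01509004, -0.99988614]), np.float64(0.07434168278826352)) [ 514.33053649 -120.05188073] [512.33882287  12.71783476]
right -y (array([ 534.49587703, -128.5660947 ]), array([-0.99986282, -0.01656326]), np.float64(0.06640708201936406)) [ 551.62544114 -128.30336709] [ 517.37703664 -128.81818075]
left +y (array([591.61565   ,  69.44974517]), array([-0.99992952, -0.01187221]), np.float64(0.09730391801828334)) [617.0834352   69.83963981] [566.19636524  69.22501008]
119 end (array([ 462.93909288, -124.84912231]), array([-0.99993233, -0.01163378]), np.float64(0.016481554843520894)) nose (array([478.44024186, -65.93689956]), array([-0.01110432,  0.99993835]), np.float64(0.0785789013910554)) [ 479.04178811 -118.37771244] [477.71887704  -5.8467608 ]
122 end (array([ 462.55409215, -124.52248652]), array([-0.99993233, -0.01163378]), np.float64(0.016174942060809393)) nose (array([477.76686722, -66.70623079]), array([-0.01110432,  0.99993835]), np.float64(0.07711706748962445)) [ 478.35722268 -118.17146681] [477.05892223  -7.73397227]
top end (array([ 442.30978932, -124.99126218]), array([-0.99986472, -0.01644799]), np.float64(0.040671996259934964)) outer (array([437.30136192, -90.87890765]), array([-0.01119314,  0.99993735]), np.float64(0.08902996365068266)) [ 437.64191239 -118.60347212] [436.87705838 -60.2435197 ]
```

Emit:
arm_command --increments '[{"dp": [0.08,0,0.3],"rot": [0,0,-0.033]},{"dp": [0.08,0,0.4],"rot": [0,0,0]},{"dp": [0,0,0.4],"rot": [0,0,0]},{"dp": [0,0,0.3],"rot": [0,0,0]},{"dp": [0,0,0.06],"rot": [0,0,0]},{"dp": [0,0,0],"rot": [0,0,0]},{"dp": [0,0,0],"rot": [0,0,0]},{"dp": [0,0,0],"rot": [0,0,0]}]'

```text
t: 8.13
position: [442.0, -30.3, 110.2]
eef_rot: [-2.236, 2.205, -0.001]
contact_force: [0.8, -0.1, -1.3]
grip_width: 8.2
finger_force: 60.1
```

Emit:
arm_command --increments '[{"dp": [0,0,0.03],"rot": [0,0,0]},{"dp": [0,0,0],"rot": [0,0,0]},{"dp": [0,0,0],"rot": [0,0,0]}]'

```text
t: 8.38
position: [441.6, -30.4, 109.3]
eef_rot: [-2.236, 2.206, -0.0]
contact_force: [-0.2, 0.4, -1.5]
grip_width: 7.9
finger_force: 60.1
```

Emit:
arm_command --increments '[{"dp": [0,0,0.03],"rot": [0,0,0]},{"dp": [0,0,0],"rot": [0,0,0]},{"dp": [0,0,0],"rot": [0,0,0]}]'

```text
t: 8.63
position: [441.5, -30.4, 108.3]
eef_rot: [2.236, -2.206, -0.0]
contact_force: [1.0, 0.1, -0.8]
grip_width: 7.8
finger_force: 60.1
```

Run:
```python
from h import *
o=robot.get_obs();print(o['t'],o['position'],o['contact_force'],o['moment'],o['eef_rot'])
c=cal('wrist');np.savez('pics/w3c.npz',*c);im=save('wrist','w3')
g=im.astype(float); sat=g.max(2)-g.min(2); gray=g.mean(2)
print([edge(sat,0,r,60,175) for r in range(60,290,40)],[edge(gray,1,k,30,80) for k in range(180,238,12)])
```

```text
8.6333 [441.49418988 -30.43320877 108.31314057] [ 1.00000129  0.11293807 -0.82253042] [ 0.00832733 -0.03309339  0.01751355] [ 2.23645390e+00 -2.20629883e+00 -2.51506660e-05]
[np.float64(86.60440470958333), np.float64(92.59570430030644), np.float64(98.5534337203963), np.float64(104.68673013128172), np.float64(110.74096537115342), np.float64(116.65979854596108)] [np.float64(44.611927396475664), np.float64(44.65052689008249), np.float64(44.58135314531283), np.float64(44.54385237008965), np.float64(44.5828652354112)]
```

View pics/w3.png

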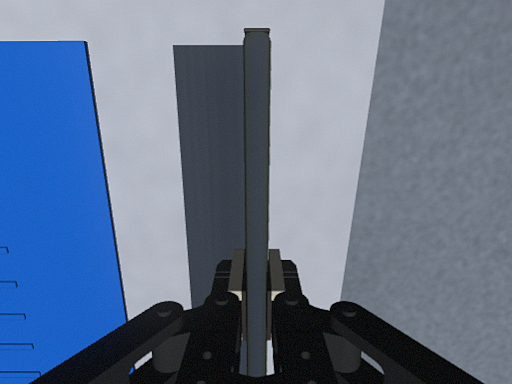

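The view shows the strip low in front of the lap: its end is at row 44.6 and the liner's side at about row 41. I'll measure the offsets and find the shelf by touch.

Run:
```python
from h import *
c,im=ld('w3'); g=im.astype(float); sat=g.max(2)-g.min(2); gray=g.mean(2)
F=back(c,[(edge(sat,0,r,60,140),r) for r in range(60,290,10)],90)[:,:2]
A=back(c,[(k,edge(sat,1,k,32,55)) for k in range(5,80,6)],90)[:,:2]
E=back(c,[(k,edge(gray,1,k,36,55)) for k in range(182,238,6)],84.3)[:,:2]; N=back(c,[(edge(gray,0,r,160,205),r) for r in range(60,290,10)],84.3)[:,:2]
T=back(c,[(k,edge(gray,1,k,20,37)) for k in range(247,268,3)],126.3)[:,:2]
for P in(F,A,E,N,T):print(line(P))
```

```text
(array([513.55319585, -71.63201288]), array([ 0.01559438, -0.9998784 ]), np.float64(0.08005073163862579))
(array([ 532.20361188, -128.62002963]), array([-0.99983369, -0.01823697]), np.float64(0.03992109317124165))
(array([ 463.14998763, -128.54980034]), array([-0.9999123 , -0.01324335]), np.float64(0.013192410498627656))
(array([478.28877073, -70.65090886]), array([ 0.01278243, -0.9999183 ]), np.float64(0.06753983716876806))
(array([ 442.84840889, -129.07541924]), array([-0.99983312, -0.01826817]), np.float64(0.04153721366563068))
```

Emit:
arm_command --increments '[{"dp": [0,0,0.03],"rot": [0,0,0]},{"dp": [0,0,0],"rot": [0,0,0]},{"dp": [0,0,0],"rot": [0,0,0]}]'

```text
t: 8.93
position: [441.5, -30.4, 107.5]
eef_rot: [2.236, -2.206, -0.0]
contact_force: [0.2, 0.0, -0.8]
grip_width: 7.7
finger_force: 60.1
```

Emit:
arm_command --increments '[{"dp": [0,0,0.03],"rot": [0,0,0]},{"dp": [0,0,0],"rot": [0,0,0]},{"dp": [0,0,0],"rot": [0,0,0]}]'

```text
t: 9.18
position: [441.6, -30.4, 107.0]
eef_rot: [-2.236, 2.206, -0.0]
contact_force: [-0.7, -0.4, 1.2]
grip_width: 8.0
finger_force: 60.5
```

Emit:
arm_command --increments '[{"dp": [0,0,-0.07],"rot": [0,0,-0.03]},{"dp": [0.042,0,0],"rot": [0,0,0]},{"dp": [0,-0.2,0],"rot": [0,0,0]},{"dp": [0,-0.3,0],"rot": [0,0,0]},{"dp": [0,-0.3,0],"rot": [0,0,0]},{"dp": [0,-0.2,0],"rot": [0,0,0]},{"dp": [0,-0.1,0],"rot": [0,0,0]},{"dp": [0,0,0],"rot": [0,0,0]},{"dp": [0,0,0],"rot": [0,0,0]}]'

```text
t: 9.93
position: [469.0, -31.1, 108.3]
eef_rot: [2.239, -2.203, -0.001]
contact_force: [0.5, 0.2, -0.2]
grip_width: 7.7
finger_force: 60.1
```

Emit:
arm_command --increments '[{"dp": [0,-0.15,0],"rot": [0,0,0]},{"dp": [0,-0.15,0],"rot": [0,0,0]},{"dp": [0,-0.15,0],"rot": [0,0,0]},{"dp": [0,-0.15,0],"rot": [0,0,0]},{"dp": [0,-0.15,0],"rot": [0,0,0]},{"dp": [0,-0.15,0],"rot": [0,0,0]},{"dp": [0,-0.15,0],"rot": [0,0,0]},{"dp": [0,-0.15,0],"rot": [0,0,0]},{"dp": [0,-0.1,0],"rot": [0,0,0]},{"dp": [0,0,0],"rot": [0,0,0]},{"dp": [0,0,0],"rot": [0,0,0]}]'

```text
t: 10.85
position: [501.5, -30.5, 108.5]
eef_rot: [2.24, -2.203, -0.0]
contact_force: [0.3, -0.9, -1.8]
grip_width: 8.1
finger_force: 60.1
```

Run:
```python
from h import *
o=robot.get_obs();print(o['t'],o['position'],o['contact_force'],o['moment'],o['eef_rot'])
c=cal('wrist');np.savez('pics/w4c.npz',*c);im=save('wrist','w4');save('scene','scene4')
```

```text
10.85 [501.5379911  -30.49491192 108.47270007] [ 0.25711858 -0.8725285  -1.77557193] [0.04268488 0.00890309 0.0275033 ] [ 2.23957610e+00 -2.20296039e+00 -2.81349237e-04]
```

View pics/w4.png

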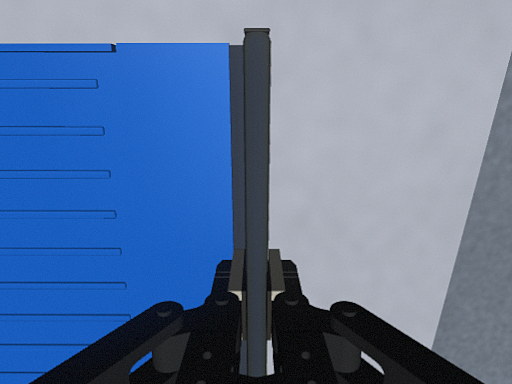

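The foot is under the lap. The lap edge is at column 229-233, the upstand at 245, the liner's side at row 43 and the foot end at row 45. Measuring what remains.

Run:
```python
from h import *
c,im=ld('w4'); g=im.astype(float); sat=g.max(2)-g.min(2); gray=g.mean(2)
F=back(c,[(edge(sat,0,r,220,240),r) for r in range(60,240,10)],90)[:,:2]
A=back(c,[(k,edge(sat,1,k,32,55)) for k in range(125,222,6)],90)[:,:2]
E=back(c,[(k,edge(gray,1,k,38,55)) for k in range(234,243,2)],84.5)[:,:2]
T=back(c,[(k,edge(gray,1,k,20,37)) for k in range(247,268,3)],126.5)[:,:2]
U=back(c,[(edge(gray,0,r,238,250),r) for r in range(60,240,10)],126.5)[:,:2];O=back(c,[(edge(gray,0,r,262,280),r) for r in range(60,240,10)],126.5)[:,:2]
for P in(F,A,E,T,U,O):print(line(P))
o=-c[2].T@c[3];print('cam',o)
```

```text
(array([513.97292925, -85.01443089]), array([-0.01509382,  0.99988608]), np.float64(0.07076704196549208))
(array([ 537.69055053, -128.54045134]), array([-0.99986864, -0.01620806]), np.float64(0.015408582060045663))
(array([ 510.90954905, -128.75463689]), array([-0.99965086, -0.02642278]), np.float64(0.011122590191412441))
(array([ 503.16147105, -129.12702549]), array([-0.99969479, -0.02470462]), np.float64(0.041662902668739246))
(array([506.72531607, -91.39967946]), array([ 0.01642243, -0.99986514]), np.float64(0.18573853816818564))
(array([497.94059966, -91.5438552 ]), array([ 0.0166108 , -0.99986203]), np.float64(0.08971865205255931))
cam [ 502.93792325 -111.43200565  242.81560799]
```

Emit:
arm_command --increments '[{"dp": [0,-0.1,0],"rot": [0,0,0]},{"dp": [0,-0.1,0],"rot": [0,0,0]},{"dp": [0,-0.06,0],"rot": [0,0,0]},{"dp": [0,0,0],"rot": [0,0,0]},{"dp": [0,0,0],"rot": [0,0,0]},{"dp": [0,0,0],"rot": [0,0,0]}]'

```text
t: 11.45
position: [508.0, -30.4, 108.5]
eef_rot: [2.24, -2.203, -0.0]
contact_force: [-0.3, 0.2, -2.1]
grip_width: 7.8
finger_force: 60.1
```

Emit:
arm_command --increments '[{"dp": [0,-0.012,0],"rot": [0,0,0]},{"dp": [0,0,0],"rot": [0,0,0]},{"dp": [0,0,0],"rot": [0,0,0]},{"dp": [0,0,0],"rot": [0,0,0]}]'

```text
t: 11.78
position: [508.3, -30.4, 108.6]
eef_rot: [2.24, -2.203, -0.0]
contact_force: [-0.5, 0.1, -2.3]
grip_width: 7.6
finger_force: 60.1
```

Emit:
arm_command --increments '[{"dp": [0,-0.012,0],"rot": [0,0,0]},{"dp": [0,0,0],"rot": [0,0,0]},{"dp": [0,0,0],"rot": [0,0,0]},{"dp": [0,0,0],"rot": [0,0,0]}]'

```text
t: 12.12
position: [508.7, -30.4, 108.6]
eef_rot: [-2.24, 2.203, -0.0]
contact_force: [0.5, -0.6, -1.0]
grip_width: 7.9
finger_force: 60.1
```

Emit:
arm_command --increments '[{"dp": [0,-0.01,0],"rot": [0,0,0]},{"dp": [0,0,0],"rot": [0,0,0]},{"dp": [0,0,0],"rot": [0,0,0]},{"dp": [0,0,0],"rot": [0,0,0]}]'

```text
t: 12.45
position: [508.8, -30.4, 108.5]
eef_rot: [2.24, -2.203, -0.0]
contact_force: [-0.9, -0.6, -1.6]
grip_width: 7.8
finger_force: 60.1
```

Run:
```python
from h import *
o=robot.get_obs();print(o['t'],o['position'],o['contact_force'],o['moment'])
c=cal('wrist');np.savez('pics/w5c.npz',*c);im=save('wrist','w5')
cv2.imwrite('pics/w5c.png',cv2.resize(im[20:260,190:290,::-1],None,fx=2.5,fy=2.5,interpolation=2))
```

```text
12.45 [508.79977255 -30.35444601 108.5307249 ] [-0.8855822  -0.62488804 -1.58825997] [-0.0392043   0.12143418 -0.03287889]
```

View pics/w5c.png

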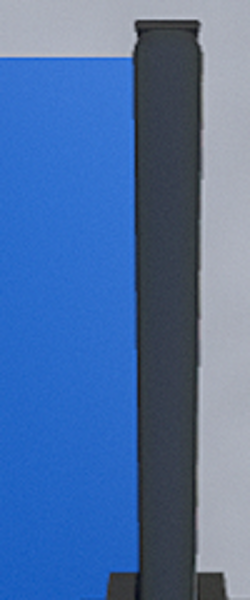

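The crop shows no visible gap between the upstand (crop col 135) and the blue lap. I'll keep going in small steps until I feel contact.

Emit:
arm_command --increments '[{"dp": [0,-0.01,0],"rot": [0,0,0]},{"dp": [0,0,0],"rot": [0,0,0]},{"dp": [0,0,0],"rot": [0,0,0]},{"dp": [0,0,0],"rot": [0,0,0]}]'

```text
t: 12.83
position: [508.9, -30.4, 108.5]
eef_rot: [2.239, -2.203, -0.001]
contact_force: [-0.9, 0.4, -0.5]
grip_width: 8.0
finger_force: 60.2
```

Emit:
arm_command --increments '[{"dp": [0,-0.01,0],"rot": [0,0,0]},{"dp": [0,0,0],"rot": [0,0,0]},{"dp": [0,0,0],"rot": [0,0,0]},{"dp": [0,0,0],"rot": [0,0,0]}]'

```text
t: 13.17
position: [508.9, -30.4, 108.5]
eef_rot: [2.239, -2.202, -0.001]
contact_force: [-2.0, 1.1, 1.1]
grip_width: 8.0
finger_force: 60.3
```

Emit:
arm_command --increments '[{"dp": [0,0,0.03],"rot": [0,0,0]},{"dp": [0,0,0.03],"rot": [0,0,0]},{"dp": [0,0,0],"rot": [0,0,0]},{"dp": [0,0,0],"rot": [0,0,0]},{"dp": [0,0,0],"rot": [0,0,0]}]'

```text
t: 13.58
position: [508.9, -30.5, 107.1]
eef_rot: [2.239, -2.202, -0.001]
contact_force: [-4.7, 0.7, 2.2]
grip_width: 8.0
finger_force: 60.5
```

Emit:
arm_command --increments '[{"dp": [0,0,0.02],"rot": [0,0,0]},{"dp": [0,0,0],"rot": [0,0,0]},{"dp": [0,0,0],"rot": [0,0,0]},{"dp": [0,0,0],"rot": [0,0,0]}]'

```text
t: 13.92
position: [508.9, -30.5, 107.0]
eef_rot: [2.239, -2.202, -0.001]
contact_force: [-5.1, 0.6, 5.1]
grip_width: 7.5
finger_force: 61.1
```

Emit:
arm_command --increments '[{"dp": [0,0,0.02],"rot": [0,0,0]},{"dp": [0,0,0],"rot": [0,0,0]},{"dp": [0,0,0],"rot": [0,0,0]},{"dp": [0,0,0],"rot": [0,0,0]}]'

```text
t: 14.25
position: [508.9, -30.5, 107.0]
eef_rot: [2.24, -2.202, -0.0]
contact_force: [-7.2, 0.6, 8.4]
grip_width: 7.9
finger_force: 61.6
```

Emit:
arm_command --increments '[{"dp": [0,0.004,0.02],"rot": [0,0,0]},{"dp": [0,0.004,0.02],"rot": [0,0,0]},{"dp": [0,0,0],"rot": [0,0,0]},{"dp": [0,0,0],"rot": [0,0,0]},{"dp": [0,0,0],"rot": [0,0,0]}]'

```text
t: 14.67
position: [508.9, -30.5, 107.0]
eef_rot: [2.24, -2.202, 0.0]
contact_force: [-8.4, 1.2, 13.8]
grip_width: 8.1
finger_force: 62.4
```

Emit:
arm_command --increments '[{"dp": [0,0,0.02],"rot": [0,0,0]},{"dp": [0,0,0.02],"rot": [0,0,0]},{"dp": [0,0,0],"rot": [0,0,0]},{"dp": [0,0,0],"rot": [0,0,0]},{"dp": [0,0,0],"rot": [0,0,0]},{"dp": [0,0,0],"rot": [0,0,0]}]'

```text
t: 15.17
position: [508.9, -30.5, 107.0]
eef_rot: [2.241, -2.202, 0.001]
contact_force: [-11.0, 2.2, 19.4]
grip_width: 7.9
finger_force: 63.3
```

Run:
```python
from h import *
o=robot.get_obs();print(o['t'],o['position'],o['contact_force'],o['moment'],o['eef_rot'])
c=cal('wrist');np.savez('pics/w6c.npz',*c);im=save('wrist','w6');S=save('scene','scene6')
g=im.astype(float); sat=g.max(2)-g.min(2); gray=g.mean(2)
A=back(c,[(k,edge(sat,1,k,32,55)) for k in range(140,236,6)],90)[:,:2]
T=back(c,[(k,edge(gray,1,k,20,37)) for k in range(247,268,3)],125)[:,:2]
print(line(A),line(T))
cv2.imwrite('pics/s6.png',cv2.resize(S[150:280,230:400,::-1],None,fx=4,fy=4,interpolation=2))
```

```text
15.1667 [508.90781552 -30.47459848 106.96485487] [-11.00559701   2.15859557  19.35036847] [ 0.60302409  3.17870782 -0.06316128] [ 2.24063070e+00 -2.20156287e+00  1.04290675e-03]
(array([ 539.93484515, -128.49862965]), array([-0.99987919, -0.01554377]), np.float64(0.04830587849564963)) (array([ 510.65967881, -129.1028406 ]), array([-0.99966025, -0.026065  ]), np.float64(0.03873724294462427))
```

View pics/s6.png

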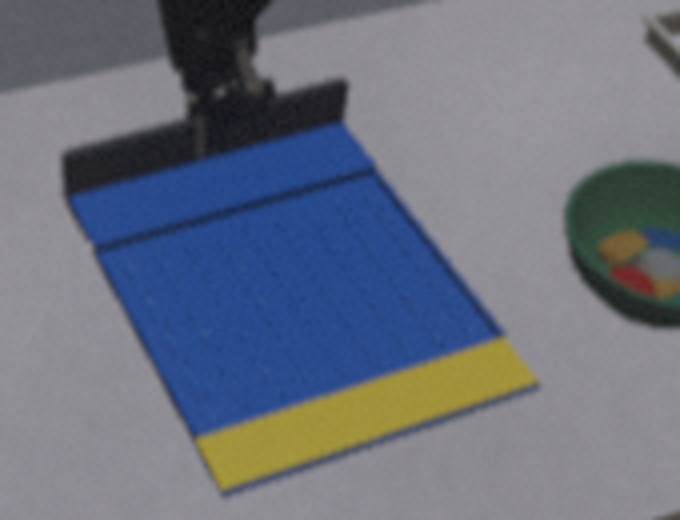

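Emit:
arm_command --increments '[{"dp": [0,0.01,0.01],"rot": [0,0,0]},{"dp": [0,0.01,0.01],"rot": [0,0,0]},{"dp": [0,0,0],"rot": [0,0,0]},{"dp": [0,0,0],"rot": [0,0,0]},{"dp": [0,0,0],"rot": [0,0,0]},{"dp": [0,0,0],"rot": [0,0,0]}]'

```text
t: 15.77
position: [508.9, -30.5, 107.0]
eef_rot: [-2.241, 2.201, -0.002]
contact_force: [-11.9, 2.2, 21.7]
grip_width: 7.8
finger_force: 63.6
```

Emit:
arm_command --increments '[{"dp": [0,0,0],"rot": [0,0,0]},{"dp": [0,0,0],"rot": [0,0,0]},{"dp": [0,0,0],"rot": [0,0,0]},{"dp": [0,0,0],"rot": [0,0,0]},{"dp": [0,0,0],"rot": [0,0,0]},{"dp": [0,0,0],"rot": [0,0,0]},{"dp": [0,0,0],"rot": [0,0,0]},{"dp": [0,0,0],"rot": [0,0,0]}]'

```text
t: 16.43
position: [508.9, -30.5, 107.0]
eef_rot: [-2.241, 2.201, -0.002]
contact_force: [-11.4, 2.0, 23.1]
grip_width: 7.9
finger_force: 63.6
```

```bash
python3 -c "
from bench import robot
print(robot.sign_off())"
```

```text
the job is handed in; nothing more can be done
None
```

I handed the job in at about 16.4 s: the strip's foot is under the lap, the upstand is touching the lap's front edge, and the strip's end that I measured is within about 1 mm of the liner's side. The gripper still holds the strip, pressing it onto the shelf with about 23 N and pushing about 11 N against the lap. The liner looked flat in the last picture, and the arm stayed clear of the bottle, carton and bowl.

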